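Load a beam block past the sprung flap

TASK

Set the black beam block down lengthwise on the entry end of the aluminium loader, in front of its closed flap. Slide it along the floor of the lane so that it pushes the sprung flap open, and press it against the sprung end stop with about 10 N, never as much as 20 N. Leave it there, standing level in the lane with the flap shut behind it, and do not disturb the lens tube or the screw holder.

Things in the scene. Friction and masses are not known exactly. Their poses are not given: they have to be found in the camera images.
- block_centre (a point): centre of the beam block, a plain black box 50 x 35 x 30 mm (own x, y, z), 30 mm tall as it stands, 0.08 to 0.15 kg; x runs along its 50 mm length. In the entry only its upper 20 mm stand clear of the lips: grip it there, across the 35 mm
- loader: slippery aluminium lane fixed to the worktop, 250 x 86 mm, open above, so closed fingers can follow the block. Origin on its underside in mid-lane at the gate; +x is the way the block goes, z up. Lane floor 8 mm above the origin, x = -85 to 165 mm; lane 41 mm wide. Two posts 36 mm tall flank it at x = 0; beyond, guides 24 mm tall at y = -20.5 (all along) and +20.5 mm (from x = 60 mm on)
- entry (a point): where the block is set down: on the lane floor in mid-lane, 42 mm before the loader's origin (x = -42 mm), axes as the loader's. On both sides, from x = -82 to -7 mm of the loader, runs a lip 9 mm tall above the floor, flared at the front, 41 mm between them
- flap (a joint): flap angle, rad: 0 shut across the lane, grows as it swings in to +x, up to 1.5; it opens only inwards. Steel leaf 44 mm long, 34 mm tall, upright hinge at x = 4, y = 26.5 mm of the loader. Its spring gives 2 to 4 N at the free edge and pushes back out a block let go with only its nose in. It rests on block or fingers, shuts when they are gone, and clears a block centred past x = 75 mm
- flap_edge (a point): free edge of the flap, half-way up; at x = 4, y = -16.5 mm of the loader when shut
- end_stop: bridge at the lane's far end; origin mid-lane on the lane floor at its near face, 150 mm along +x from the loader's origin. Through it, 15 mm above the floor, a stop screw with a sprung rubber tip, 24 to 46 mm out of the face: set anew each time, not measured, to be found by feel. The block's centre is then at x = 79 to 101 mm at first touch. The tip gives 10 mm: 2 N, then 2.5 N more per mm
- tube: bystander: black lens tube, 32 mm diameter, 52 mm tall, standing; origin at the centre of its underside. (To the right of the work, beyond y = -0.17 m, stands a tall black rotation stage with a rod: come in from above it)
- screws: bystander: black screw holder 50 x 26 x 34 mm with screws standing in it; origin at the centre of its underside
There are look-alikes about, which are no part of the job. Leave any brown or purple look-alike of the part that bears block_centre alone.

How it is judged:
On the way, in this order (a step that is already met when the one before it is completed fails the run):
1. the block stands in the entry of the lane, lengthwise, in front of the shut flap (x of block_centre in the frame of loader between -0.065 and -0.023 m and y of block_centre in the frame of loader between -0.008 and 0.008 m and z of block_centre in the frame of loader below 0.027 m and angle between the x axis of block_centre and the x axis of loader, either way round below 0.25 rad and value of joint flap below 0.15 rad), for 0.2 s.
2. the block, sliding on the lane floor, is half-way through and holds the flap open (x of block_centre in the frame of loader between -0.012 and 0.04 m and z of block_centre in the frame of loader below 0.027 m and value of joint flap above 0.7 rad), for 0.1 s.
3. the block is pressed against the end stop with at least 5 N (x of block_centre in the frame of loader above 0.075 m and z of block_centre in the frame of loader below 0.027 m and contact force between block and end_stop above 5 N), for 0.2 s.
At the end, for the whole second after the job is handed in: the block stands level (within 7 degrees) on the lane floor behind the flap, at the end stop (its centre 75 to 115 mm past the loader's origin and within 8 mm of the lane's middle), at rest, and the flap is shut (under 0.08 rad) (x of block_centre in the frame of loader between 0.075 and 0.115 m and y of block_centre in the frame of loader between -0.008 and 0.008 m and z of block_centre in the frame of loader between 0.019 and 0.027 m and angle between block_centre's own z axis and vertical below 0.12 rad and value of joint flap below 0.08 rad and velocity of joint flap below 0.2 rad/s and linear speed of block below 0.01 m/s); the robot touches nothing.
It fails at once if the end stop is pressed with more than 20 N (contact force between block and end_stop above 20 N).
It fails at once if the lens tube or the screw holder is moved by more than 20 mm (distance of any of tube, screws from where it was at the start of the episode above 0.02 m).
It also fails if it takes over 72 s, if anything falls off the work surface, if the arm or the gripper's body presses on something with over 40 N, if the wrist force passes 120 N, or if a joint passes its speed limit or range.

ROBOT

A 6-joint arm with a two-finger parallel gripper is mounted at the origin on a cart in front of the work surface, level with it; the furniture and walls round the work are solid. World frame = base frame: x ahead of the robot, y to its left, z up, the work surface at z = 0. Lengths are in m, angles in rad, forces in N, time in s.
With the tool pointing down it reaches from about 0.25 to 0.775 m from the base axis. Payload 4 kg.
Tool frame: the origin (TCP) lies at the very end of the fingers, on their centre line; the grasp point (between the pads) lies 19 mm behind it; x points along the fingers, y is the direction in which the jaws open and shut, and the axes are right-handed (so a half turn about x gives the same grasp; the last joint's range is limited). The gripper opens to 94 mm and grips with 3 to 60 N. Pads are 16 mm wide; open, the fingers measure 119 mm over their backs; the gripper's body (75 mm by 177 mm) begins 78 mm behind the grasp point.
Start: joints at [1.055, 0.087, 1.371, -0, 1.684, -0.103], TCP at [0.221, 0.504, 0.206] pointing down, gripper open.
Joint ranges: [-3.1, 3.1], [-0.76, 2.03], [0.27, 2.55], [-1.08, 4.22], [0.17, 2.65], [-2.57, 2.57]. Speed limits (rad/s): [2.79, 2.79, 3.14, 3.14, 3.14, 3.14].

INTERFACE

Orientations are given as [roll, pitch, yaw] about the fixed x, y, z axes, in that order (R = Rz(yaw) Ry(pitch) Rx(roll)).
In Python, from bench import robot gives the robot as it stands.
- The arm moves only by the tool carry_out, never from a script. Its argument "targets" is a list of rows, each a list of 5 numbers: the closure, from 0 (fully open) to 1 (shut), then the shift along the tool's x, y, z in cm, then the turn about the tool's x in degrees. In form: [[fingers, tx, ty, tz, turn], ...]. A call has 1 to 20 rows; each row shifts and turns the commanded pose from where the row before left it, along the tool's axes as they then stand; what a row does not reach is not made up. A row lasts 1/10 s, in which the tool goes at most 50 mm and 8.59 degrees, less where a joint would pass 70% of its speed; a pose out of reach is approached as far as the arm can. A call is refused whole if a number of a shift passes 5 or a number of a turn 8.59, either way. A call with a gripper value outside its range is refused whole. The fingers move at their own pace and stop on an object; the grip force is fixed at half the most. Time passes only in rows, so rows that do not move let the fingers close. It gives the time, the measured TCP pose, the force and the opening at its end, in the units of the state.
- robot.get_obs(): the state, without advancing time (a new reading comes with each control period).
- robot.snapshot(name): name is "scene" or "top" or "wrist"; returns a dict with "image" (480x640x3 uint8, red, green, blue), "camera_matrix" (3x3 intrinsics, pixels), "pose" (4x4, takes a point from camera to world coordinates). Camera axes: x right, y up, looking along -z (the intrinsics and any distortion apply to the point x, -y, -z); pixel columns grow to the right and rows downward; lengths in m; the calibration is good to about 2 mm. A picture is of the moment at which its call begins. There is no depth.
- robot.close_job(): hands the job in, once; it reports no verdict.
The state is a dict: "time": time; "joint_positions": joint angles; "qvel": joint speeds; "joint_torque": joint torques, N m; "tool_pos": TCP position; "ee_rot": TCP orientation; "wrist_force": force on the tool from outside, world axes, zero at the start; "wrist_torque": the same for the moment, N m; "width": finger opening in m.
Only numpy, scipy, OpenCV 4.12 (cv2) and the standard library are available. Lean on these libraries where they do the work, as an engineer would, in place of code of your own. Each camera call takes 0.05 s, during which the arm holds its last target. There are 200 camera calls.

## Working session

There is one attempt and no reset: what is moved stays moved. The work goes in short steps, Python scripts to look and compute and a tool call to move; the robot and the scene stay as the last step left them, time stands still between calls to the robot, and variables do not carry over. Pictures are saved under pics/ and viewed, about 8 in all and at most 12, crops included, and the job is handed in when it is done.

Besides the shell and the picture viewer there is one more tool, called after "Request:" as a command line: name --pt "numbers of a row" for each row, then --argument value for the rest. carry_out: Moves the arm, as the interface text tells. Its arguments: {"type":"object","properties":{"targets":{"type":"array","items":{"type":"array","items":{"type":"number"}}}},"required":["targets"]}

```bash
mkdir -p pics
cat > h.py <<'E'
import numpy as np, cv2
from bench import robot
def snap(n,f):
    s=robot.snapshot(n); cv2.imwrite('pics/%s.png'%f,s['image'][:,:,::-1]); np.savez('pics/%s.npz'%f,K=s['camera_matrix'],T=s['pose']); return s
def ray(f,uv,z):
    d=np.load('pics/%s.npz'%f); K,T=d['K'],d['T']
    r=np.linalg.inv(K)@[uv[0],uv[1],1]; r=T[:3,:3]@[r[0],-r[1],-r[2]]; o=T[:3,3]
    return o+r*(z-o[2])/r[2]
def proj(f,p):
    d=np.load('pics/%s.npz'%f); K,T=d['K'],d['T']
    q=T[:3,:3].T@(np.array(p)-T[:3,3]); q=K@[q[0],-q[1],-q[2]]; return q[:2]/q[2]
E
python3 - <<'E'
from h import *
for n in('top','scene'):
    s=snap(n,n+'0'); print(n,s['camera_matrix'].round(1).tolist(),s['pose'].round(3).tolist(),[k for k in s])
o=robot.get_obs(); print(o)
E
```

```text
top [[502.3, 0.0, 312.2], [0.0, 502.3, 231.7], [0.0, 0.0, 1.0]] [[-0.015, 0.996, -0.084, 0.447], [-1.0, -0.015, 0.002, 0.054], [0.001, 0.084, 0.996, 0.887], [0.0, 0.0, 0.0, 1.0]] ['image', 'camera_matrix', 'pose']
scene [[447.3, 0.0, 318.1], [0.0, 447.3, 247.4], [0.0, 0.0, 1.0]] [[0.743, 0.482, -0.464, 0.133], [-0.669, 0.54, -0.511, -0.387], [0.005, 0.69, 0.724, 0.676], [0.0, 0.0, 0.0, 1.0]] ['image', 'camera_matrix', 'pose']
{'time': 0.1, 'joint_positions': array([ 1.05489460e+00,  8.79061712e-02,  1.37207334e+00, -2.14834911e-05,
        1.68358288e+00, -1.03047099e-01]), 'qvel': array([ 1.51464110e-05, -6.46570048e-04, -3.57050095e-03,  1.37859879e-03,
       -1.05232556e-03, -1.28842143e-03]), 'joint_torque': array([ 2.47980461e-03, -3.41251838e+01, -3.03302443e+01,  7.18904659e-02,
        3.03799531e-02, -1.05137203e-04]), 'tool_pos': array([0.22042105, 0.50337645, 0.20442261]), 'ee_rot': array([-1.66300393,  1.56882648, -2.07586095]), 'wrist_force': array([ 0.3532292 ,  0.05587008, -0.13538892]), 'wrist_torque': array([-0.04425797, -0.02451636,  0.04032222]), 'width': 0.09387323944778825}
```

View pics/top0.png

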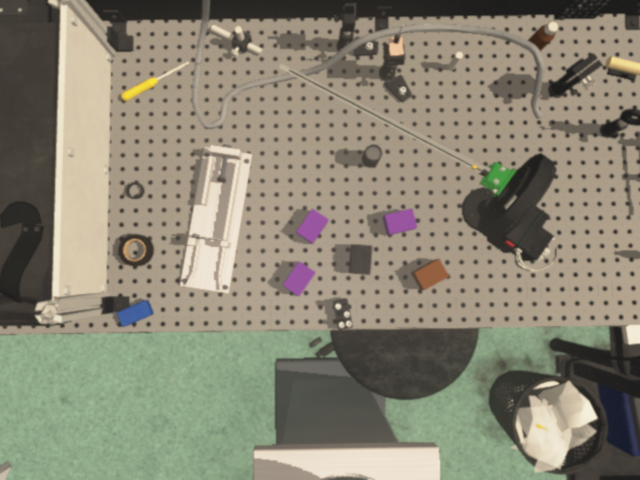

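View pics/scene0.png

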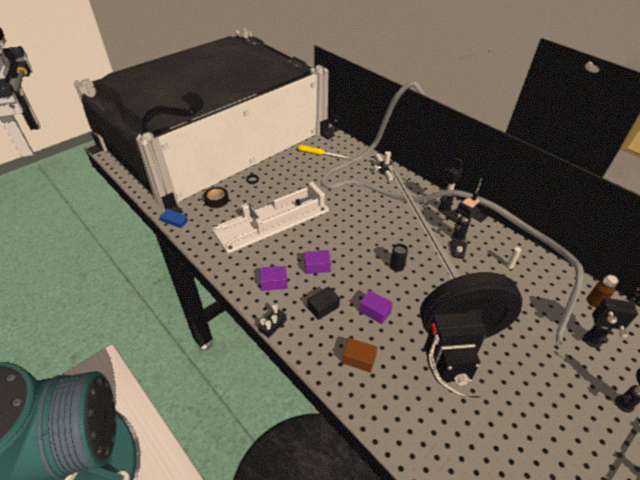

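The top view shows the black block at about (360,259), the loader from (205,290) to (230,150) with its entry at the bottom, the tube at (372,155) and the screws at (342,313). The purple and brown blocks are look-alikes. I'll zoom in.

Run:
```python
from h import *
im=cv2.imread('pics/top0.png')
a=cv2.resize(im[140:300,170:270],None,fx=3.7,fy=3.7,interpolation=cv2.INTER_CUBIC)
b=cv2.resize(im[210:330,300:400],None,fx=3.7,fy=3.7,interpolation=cv2.INTER_CUBIC)
o=np.zeros((592,750,3),np.uint8); o[:592,:370]=a[:592]; o[:444,375:745]=b
cv2.imwrite('pics/crop0.png',o)
# block mask
g=im.max(2); c=im[235:285,338:385]; m=((c.max(2)<60)).astype(np.uint8)
m=cv2.morphologyEx(m,cv2.MORPH_OPEN,np.ones((5,5)))
for k in cv2.findContours(m,0,1)[0]:
    r=cv2.minAreaRect(k+np.array([338,235])); print(r, [ray('top0',p,.03).round(4).tolist() for p in cv2.boxPoints(r)])
g=cv2.cvtColor(im,cv2.COLOR_BGR2GRAY)
m=((im.min(2)>150)).astype(np.uint8); m[:,:175]=0;m[:140]=0; m[300:]=0;m[:,260:]=0
ks=cv2.findContours(m,0,1)[0]; k=np.concatenate([k for k in ks if cv2.contourArea(k)>30]); r=cv2.minAreaRect(k); print(r,[ (p.tolist(),ray('top0',p,.008).round(4).tolist()) for p in cv2.boxPoints(r)])
```

```text
((216.59898376464844, 218.60568237304688), (50.16603088378906, 145.11074829101562), 10.007980346679688) [([179.28858947753906, 285.69793701171875], [0.4305, 0.2846, 0.008]), ([204.50669860839844, 142.7952880859375], [0.6834, 0.2415, 0.008]), ([253.9093780517578, 151.513427734375], [0.6662, 0.1535, 0.008]), ([228.69126892089844, 294.41607666015625], [0.4142, 0.1986, 0.008])]
```

View pics/crop0.png

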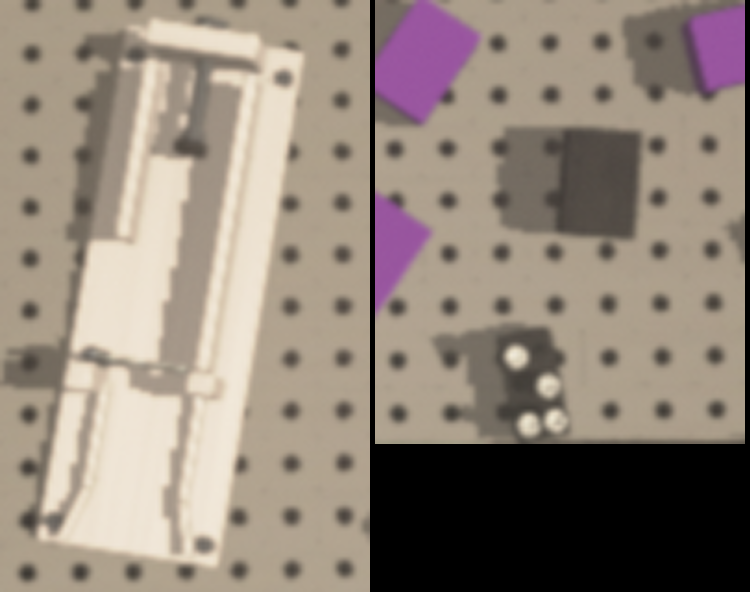

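The crop shows the loader plate corners at (38,540), (217,567) and (303,52), the gate with its flap at row ~370, and the stop tip at (190,150). The block's top runs from (567,128) to (634,238).

Run:
```python
from h import *
A=[ray('top0',(170+u/3.7,140+v/3.7),.008)for u,v in[(38,540),(217,567),(303,52)]]
print(np.round(A,4).tolist())
a,b,c=A; print(np.linalg.norm(a-b),np.linalg.norm(c-b)); d=(c-b)/np.linalg.norm(c-b); yaw=np.arctan2(d[1],d[0])
m=(a+b)/2; O=m+d*.085; print('yaw',yaw,np.degrees(yaw),'origin',O,'entry',m+d*.043, 'width dir',np.degrees(np.arctan2(*(b-a)[:2])))
B=np.array([ray('top0',(300+(u-375)/3.7,210+v/3.7),.03)for u,v in[(567,128),(641,131),(634,238),(559,233)]])
print(B.round(4).tolist(),B.mean(0)); print([np.linalg.norm(B[i]-B[i-1])for i in range(4)])
d=(B[0]+B[1]-B[2]-B[3]); print('block yaw',np.degrees(np.arctan2(d[1],d[0])))
from scipy.spatial.transform import Rotation as R
o=robot.get_obs(); print(R.from_euler('xyz',o['ee_rot']).as_matrix().round(3))
```

```text
[[0.4301, 0.2829, 0.008], [0.4162, 0.1987, 0.008], [0.6617, 0.1571, 0.008]]
0.08530204355269815 0.24898949277925572
yaw -0.16782056551011956 -9.615410119228597 origin [0.50694978 0.22657371 0.008     ] entry [0.46553983 0.23358913 0.008     ] width dir -170.63535148938817
[[0.4964, -0.0156, 0.03], [0.4945, -0.0498, 0.03], [0.4453, -0.0453, 0.03], [0.4481, -0.0109, 0.03]] [ 0.47110056 -0.03039845  0.03      ]
[np.float64(0.04851150026599118), np.float64(0.03420567343832852), np.float64(0.0493910250525281), np.float64(0.03454222058349006)]
block yaw -5.3772167170261005
[[-0.001  0.401  0.916]
 [-0.002  0.916 -0.401]
 [-1.    -0.002 -0.   ]]
```

Sizes check out: plate 85 x 249 mm, block 49 x 34 mm. I'll go above the block.

Request:
carry_out --pt "0.3 0 0 0 -6.1" --pt "0.3 0 0 0 -6.1" --pt "0.3 0 0 0 -6" --pt "0.3 0 -3.63 2.14 0" --pt "0.3 0 -3.63 2.14 0" --pt "0.3 0 -3.63 2.14 0" --pt "0.3 0 -3.63 2.14 0" --pt "0.3 0 -3.63 2.14 0" --pt "0.3 0 -3.63 2.14 0" --pt "0.3 0 -3.63 2.14 0" --pt "0.3 0 -3.63 2.14 0" --pt "0.3 0 -3.63 2.14 0" --pt "0.3 0 -3.63 2.14 0" --pt "0.3 0 -3.63 2.14 0" --pt "0.3 0 -3.63 2.14 0" --pt "0.3 0 -3.63 2.14 0" --pt "0.3 0 -3.63 2.14 0" --pt "0.3 0 0 0 0"

```text
time: 1.9
tool_pos: [0.4715, -0.0346, 0.2043]
ee_rot: [-2.385, 1.569, -2.486]
wrist_force: [-0.1, 0.4, 0.8]
width: 0.0655
```

```bash
cat >> h.py <<'E'
from scipy.spatial.transform import Rotation as R
def rot(o): return R.from_euler('xyz',o['ee_rot']).as_matrix()
def plan(o,p,yaw):
    "tool y axis to direction yaw (deg, mod 180); turn, then shift in turned frame (cm)"
    r=rot(o); y0=np.degrees(np.arctan2(r[1,1],r[0,1])); t=-((yaw-y0+90)%180-90)
    r2=r@R.from_euler('x',t,degrees=True).as_matrix(); return 'turn',round(t,2),'shift',(r2.T@(np.array(p)-o['tool_pos'])*100).round(2).tolist()
E
python3 - <<'E'
from h import *
s=snap('wrist','w1'); print(s['pose'].round(3).tolist(),s['camera_matrix'].round(0).tolist())
o=robot.get_obs();print(o['tool_pos'],o['width'],o['wrist_force'],o['joint_positions']); print(plan(o,[.4711,-.0304,.012],84.6))
print(proj('w1',[.4711,-.0304,.03]))
E
```

```text
[[0.102, -0.966, -0.239, 0.402], [0.995, 0.098, 0.026, -0.028], [-0.002, -0.241, 0.971, 0.384], [0.0, 0.0, 0.0, 1.0]] [[338.0, 0.0, 321.0], [0.0, 338.0, 246.0], [0.0, 0.0, 1.0]]
[ 0.47066054 -0.03234058  0.20443255] 0.06586812606952964 [0.43491196 0.47990494 1.10756414] [-1.88972729e-01 -8.63250827e-02  1.54640709e+00  1.39904862e-04
  1.68378474e+00 -1.66043273e+00]
('turn', np.float64(-0.29), 'shift', [19.24, 0.19, 0.07])
[326.30154481 228.25872818]
```

View pics/w1.png

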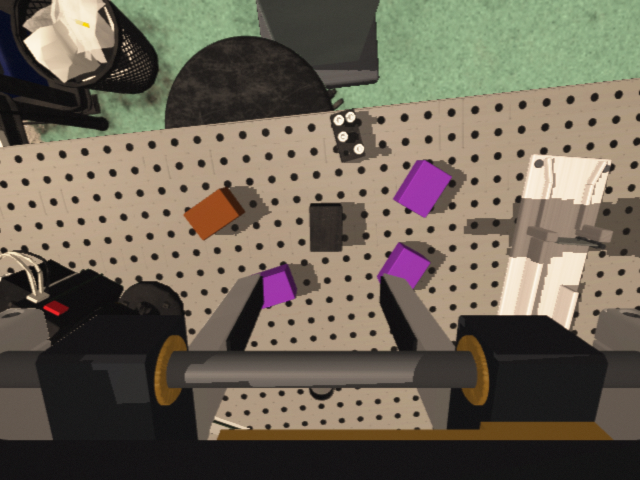

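The block is at (326,228), exactly where predicted, so the estimate is good. Descend and grip.

Request:
carry_out --pt "0.3 3.8 0.2 0.07 -0.3" --pt "0.3 3.8 0 0 0" --pt "0.3 3.8 0 0 0" --pt "0.3 3.8 0 0 0" --pt "0.3 2.0 0 0 0" --pt "0.3 1.0 0 0 0" --pt "0.3 1.0 0 0 0" --pt "0.3 0 0 0 0" --pt "0.3 0 0 0 0" --pt "1 0 0 0 0" --pt "1 0 0 0 0" --pt "1 0 0 0 0" --pt "1 0 0 0 0" --pt "1 0 0 0 0" --pt "1 0 0 0 0" --pt "1 0 0 0 0"

```text
time: 3.55
tool_pos: [0.4718, -0.0289, 0.0138]
ee_rot: [-0.587, 1.57, -0.677]
wrist_force: [-0.1, -1.0, 2.5]
width: 0.035
```

Run:
```python
from h import *
o=robot.get_obs();print(o['tool_pos'],o['width'],o['wrist_force']);print(plan(o,[.4655,.2336,.12],80.4))
```

```text
[ 0.47175254 -0.02887929  0.01382066] 0.035035910070122224 [-0.11723345 -1.03249438  2.45075093]
('turn', np.float64(4.45), 'shift', [-10.63, 25.77, -4.99])
```

Gripped (35.0 mm). Now lift and go above the entry.

Request:
carry_out --pt "1 -2 0 0 0" --pt "1 -4 0 0 0" --pt "1 -4.6 0 0 0" --pt "1 0 0 0 2.2" --pt "1 0 0 0 2.2" --pt "1 0 2.58 -0.5 0" --pt "1 0 2.58 -0.5 0" --pt "1 0 2.58 -0.5 0" --pt "1 0 2.58 -0.5 0" --pt "1 0 2.58 -0.5 0" --pt "1 0 2.58 -0.5 0" --pt "1 0 2.58 -0.5 0" --pt "1 0 2.58 -0.5 0" --pt "1 0 2.58 -0.5 0" --pt "1 0 2.58 -0.5 0" --pt "1 0 0 0 0" --pt "1 0 0 0 0"

```text
time: 5.25
tool_pos: [0.4645, 0.234, 0.1187]
ee_rot: [-2.359, 1.569, -2.524]
wrist_force: [0.6, 0.8, -1.7]
width: 0.0347
```

Run:
```python
from h import *
s=snap('wrist','w2'); t=snap('top','top2')
o=robot.get_obs();print(o['tool_pos'],o['width'],o['wrist_force'])
yaw=-.1678;c,n=np.cos(yaw),np.sin(yaw);O=np.array([.507,.2266])
for x,y,z in[(-.085,-.043,.008),(-.085,.043,.008),(-.082,-.0205,.017),(-.082,.0205,.017),(-.007,-.0205,.017),(-.007,.0205,.017),(.165,-.043,.008),(0,-.0205,.036)]:
    p=[O[0]+c*x-n*y,O[1]+n*x+c*y,z]; print((x,y,z),proj('w2',p).round(1),proj('top2',p).round(1))
im=s['image'][:,:,::-1]
cv2.imwrite('pics/c2.png',cv2.resize(im[100:400,160:560],None,fx=2,fy=2))
```

```text
[0.46484191 0.23323204 0.11905509] 0.034588605991409366 [ 0.27495932 -0.28265344 -0.37744927]
(-0.085, -0.043, 0.008) [272.1 195. ] [228.8 293.4]
(-0.085, 0.043, 0.008) [372.7 195.2] [180.1 285.8]
(-0.082, -0.0205, 0.017) [297.7 199.7] [215.4 289.8]
(-0.082, 0.0205, 0.017) [347.  199.8] [191.9 286.2]
(-0.007, -0.0205, 0.017) [299.  284.7] [222.6 246.8]
(-0.007, 0.0205, 0.017) [345.3 284.9] [199.3 243.2]
(0.165, -0.043, 0.008) [280.1 438.4] [252.1 153.6]
(0, -0.0205, 0.036) [297.6 300.7] [221.3 242.1]
```

View pics/c2.png

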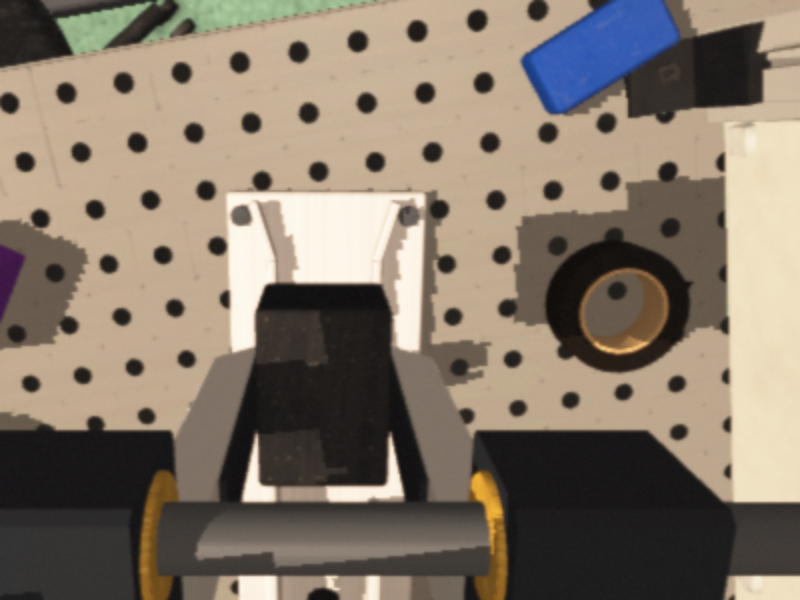

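The loader corners are at crop (228,192) and (426,193), about 1 mm from the prediction. The lane middle is ~0.7 mm to +y. I'll correct by +0.12 cm and lower.

Request:
carry_out --pt "1 2 0.12 0 0" --pt "1 3 0 0 0" --pt "1 2 0 0 0" --pt "1 1 0 0 0" --pt "1 0.6 0 0 0" --pt "1 0.5 0 0 0" --pt "1 0.3 0 0 0" --pt "1 0.1 0 0 0" --pt "1 0 0 0 0" --pt "1 0 0 0 0"

```text
time: 6.35
tool_pos: [0.4656, 0.2355, 0.0251]
ee_rot: [0.577, 1.57, 0.411]
wrist_force: [0.6, -0.3, -0.5]
width: 0.0345
```

Run:
```python
from h import *
s=snap('wrist','w3')
o=robot.get_obs();print(o['tool_pos'],o['width'],o['wrist_force'],o['wrist_torque'])
im=s['image'][:,:,::-1]
cv2.imwrite('pics/c3.png',cv2.resize(im[130:430,160:560],None,fx=2,fy=2))
```

```text
[0.4655638  0.23548092 0.02501641] 0.03461241670120086 [ 0.60193833  0.14565496 -0.54581059] [ 0.00549106  0.01982578 -0.02961462]
```

View pics/c3.png

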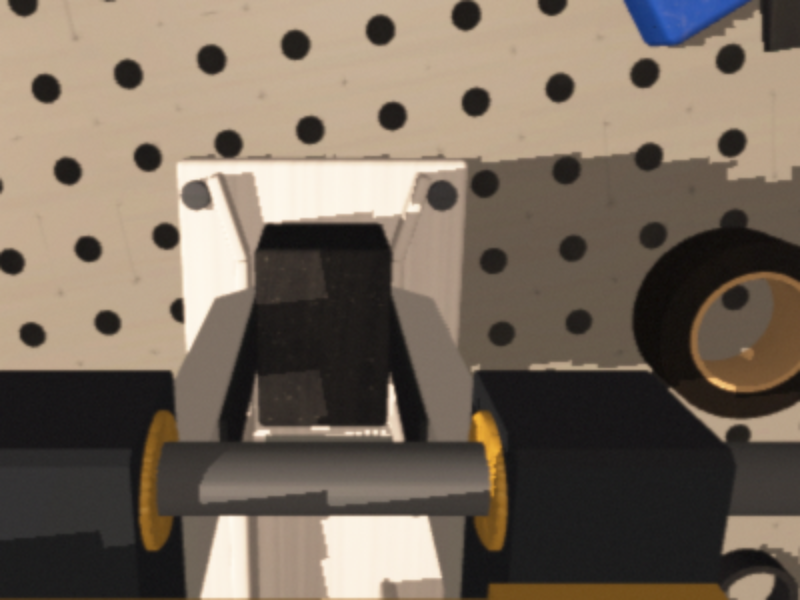

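The block sits between the lips (block columns 258–391, lips ~249–393), very slightly to +y. Lower the last 3 mm and release.

Request:
carry_out --pt "1 0.15 -0.05 0 0" --pt "1 0.1 0 0 0" --pt "1 0.08 0 0 0" --pt "1 0 0 0 0" --pt "1 0 0 0 0"

```text
time: 6.9
tool_pos: [0.4654, 0.2349, 0.0218]
ee_rot: [0.562, 1.57, 0.396]
wrist_force: [-1.2, -0.0, 4.5]
width: 0.0346
```

Request:
carry_out --pt "0.45 0 0 0 0" --pt "0.45 0 0 0 0" --pt "0.45 0 0 0 0" --pt "0.45 0 0 0 0" --pt "0.45 -0.5 0 0 0" --pt "0.45 -1.5 0 0 0" --pt "0.45 -3 0 0 0" --pt "1 0 0 -2.1 0" --pt "1 0 0 -2.1 0" --pt "1 0 0 0 0" --pt "1 0 0 0 0" --pt "1 0 0 0 0" --pt "1 0 0 0 0"

```text
time: 8.2
tool_pos: [0.4244, 0.2416, 0.0712]
ee_rot: [0.114, 1.571, -0.054]
wrist_force: [0.2, 0.1, 0.7]
width: 0.0072
```

Run:
```python
from h import *
s=snap('wrist','w4'); t=snap('top','top4')
o=robot.get_obs();print(o['tool_pos'],o['width'],o['wrist_force'],o['wrist_torque'])
a=cv2.resize(t['image'][140:300,170:270,::-1],None,fx=3.6,fy=3.6,interpolation=cv2.INTER_CUBIC)
b=cv2.resize(s['image'][150:400,220:430,::-1],None,fx=2.1,fy=2.1)
o=np.zeros((576,801,3),np.uint8); o[:576,:360]=a; o[:b.shape[0],360:360+b.shape[1]]=b
cv2.imwrite('pics/c4.png',o[:,:800])
```

```text
[0.42419229 0.24159969 0.07104509] 0.0013611101407107465 [ 0.96455811 -0.19837147 -0.13334806] [-0.02122585 -0.00357983 -0.01579226]
```

View pics/c4.png

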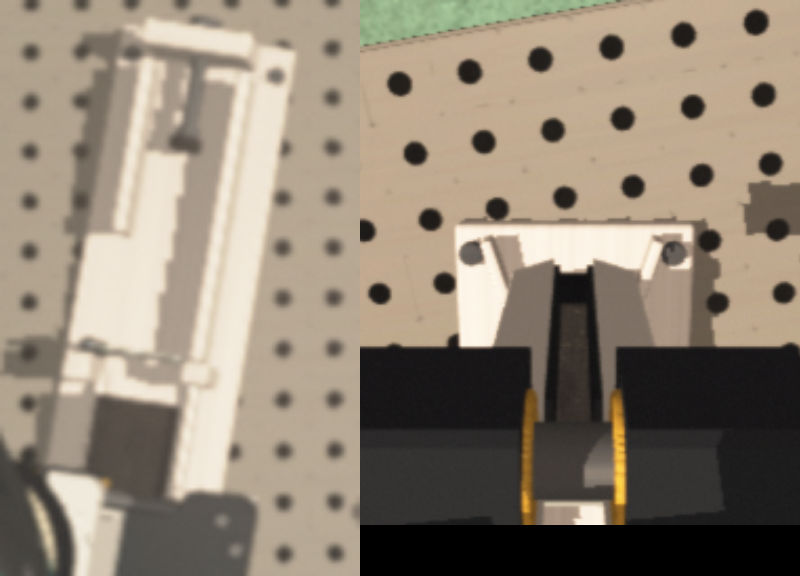

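The block is in the entry, lengthwise, with the flap shut ahead of it. The closed fingers are behind it in mid-lane. Descend behind the block.

Request:
carry_out --pt "1 2 0 0 0" --pt "1 2 0 0 0" --pt "1 1 0 0 0" --pt "1 0.4 0 0 0" --pt "1 0.3 0 0 0" --pt "1 0 0 0 0" --pt "1 0 0 0 0"

```text
time: 9.0
tool_pos: [0.4243, 0.242, 0.015]
ee_rot: [0.574, 1.569, 0.407]
wrist_force: [0.4, 0.1, 0.7]
width: 0.0001
```

```bash
cat >> h.py <<'E'
def L(p,yaw=-.1678,O=(.5075,.2271)):
    d=np.array(p[:2])-O; c,n=np.cos(yaw),np.sin(yaw); return np.array([c*d[0]+n*d[1],-n*d[0]+c*d[1]])
E
python3 - <<'E'
from h import *
o=robot.get_obs();print(o['tool_pos'],L(o['tool_pos']),o['wrist_force'])
print('tip',L(ray('top0',(170+190/3.7,140+155/3.7),.023)),'block front edge',L(ray('top4',(170+139/3.6,140+400/3.6),.038)))
E
```

```text
[0.42434911 0.24203016 0.01499087] [-0.08447654  0.00083312] [0.38979004 0.08341519 0.68828636]
tip [ 0.10365252 -0.00106044] block front edge [-0.01877652 -0.00271498]
```

The tip is seen at loader x ≈ 104 mm, so first touch should come at a block centre of about 79 mm (tool ≈ 46 mm). Push gently.

Request:
carry_out --pt "1 0 0 0.5 0" --pt "1 0 0 0.5 0" --pt "1 0 0 0.5 0" --pt "1 0 0 0.5 0" --pt "1 0 0 0.5 0" --pt "1 0 0 0.5 0" --pt "1 0 0 0.5 0" --pt "1 0 0 0.5 0" --pt "1 0 0 0.5 0" --pt "1 0 0 0.5 0" --pt "1 0 0 0.5 0" --pt "1 0 0 0.5 0" --pt "1 0 0 0.5 0" --pt "1 0 0 0.3 0" --pt "1 0 0 0 0" --pt "1 0 0 0 0"

```text
time: 10.6
tool_pos: [0.4904, 0.2302, 0.0137]
ee_rot: [-2.646, 1.57, -2.813]
wrist_force: [-2.7, -0.9, -0.8]
width: 0.0006
```

Run:
```python
from h import *
t=snap('top','top5');s=snap('scene','sc5')
o=robot.get_obs();print(o['tool_pos'],L(o['tool_pos']),o['wrist_force'],o['wrist_torque'],o['width'])
p=proj('sc5',[.51,.226,.03]).astype(int);print(p)
a=cv2.resize(t['image'][140:300,170:270,::-1],None,fx=3.6,fy=3.6,interpolation=cv2.INTER_CUBIC)
b=cv2.resize(s['image'][p[1]-65:p[1]+65,p[0]-70:p[0]+70,::-1],None,fx=3.1,fy=3.1,interpolation=cv2.INTER_CUBIC)
o=np.zeros((576,800,3),np.uint8); o[:576,:360]=a; o[:b.shape[0],360:360+b.shape[1]]=b
cv2.imwrite('pics/c5.png',o)
```

```text
[0.49046669 0.23035522 0.0138075 ] [-0.01733774  0.00036471] [-2.74719313 -0.01250357 -0.04635834] [-0.10987252  0.47740832 -0.06683812] 0.0006277321968847195
[255 216]
```

View pics/c5.png

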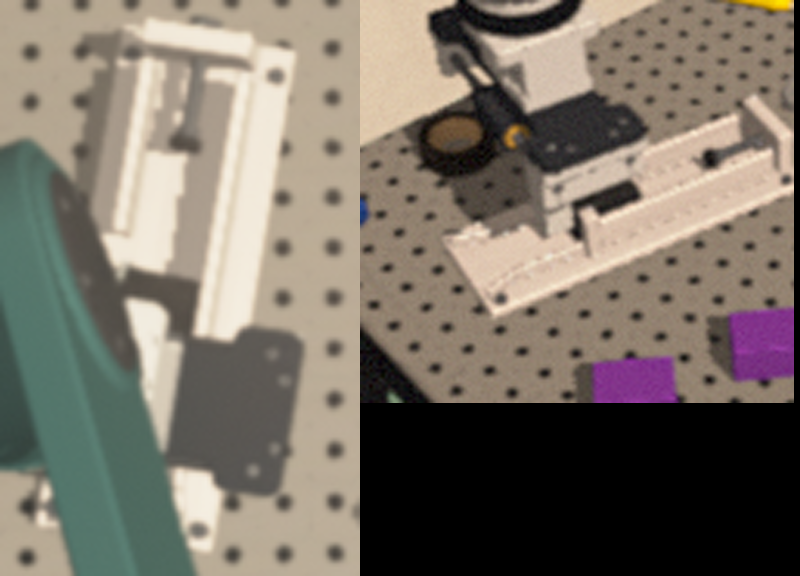

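The block is through the gate, straight, at about x = 16 mm with its nose holding the flap open. The force is 2.7 N. Continue to just short of first touch.

Request:
carry_out --pt "1 0 0 0.5 0" --pt "1 0 0 0.5 0" --pt "1 0 0 0.5 0" --pt "1 0 0 0.5 0" --pt "1 0 0 0.5 0" --pt "1 0 0 0.5 0" --pt "1 0 0 0.5 0" --pt "1 0 0 0.5 0" --pt "1 0 0 0.5 0" --pt "1 0 0 0.5 0" --pt "1 0 0 0.4 0" --pt "1 0 0 0.1 0" --pt "1 0 0 0 0" --pt "1 0 0 0 0" --pt "1 0 0 0 0"

```text
time: 12.2
tool_pos: [0.5455, 0.2208, 0.0143]
ee_rot: [-0.343, 1.569, -0.51]
wrist_force: [0.4, -3.7, -0.5]
width: 0.0005
```

Request:
carry_out --pt "1 0 0 0.1 0" --pt "1 0 0 0.1 0" --pt "1 0 0 0.1 0" --pt "1 0 0 0.1 0" --pt "1 0 0 0 0" --pt "1 0 0 0 0" --pt "1 0 0 0 0"

```text
time: 12.9
tool_pos: [0.5489, 0.2207, 0.0141]
ee_rot: [2.93, 1.571, 2.764]
wrist_force: [-2.2, -2.9, -0.5]
width: 0.0004
```

Request:
carry_out --pt "1 0 0 0.1 0" --pt "1 0 0 0.1 0" --pt "1 0 0 0 0" --pt "1 0 0 0 0" --pt "1 0 0 0 0"

```text
time: 13.4
tool_pos: [0.5511, 0.2203, 0.0142]
ee_rot: [-0.061, 1.571, -0.228]
wrist_force: [-1.3, -3.0, -0.3]
width: 0.0004
```

Request:
carry_out --pt "1 0 0 0.1 0" --pt "1 0 0 0.1 0" --pt "1 0 0 0 0" --pt "1 0 0 0 0" --pt "1 0 0 0 0"

```text
time: 13.9
tool_pos: [0.552, 0.2202, 0.0142]
ee_rot: [-3.112, 1.569, 3.005]
wrist_force: [-4.6, -2.4, 1.9]
width: 0.0003
```

Request:
carry_out --pt "1 0 0 0.1 0" --pt "1 0 0 0 0" --pt "1 0 0 0 0" --pt "1 0 0 0 0"

```text
time: 14.3
tool_pos: [0.5524, 0.2202, 0.0142]
ee_rot: [-3.086, 1.568, 3.031]
wrist_force: [-5.2, -2.5, 2.5]
width: 0.0003
```

Request:
carry_out --pt "1 0 0 0.1 0" --pt "1 0 0 0 0" --pt "1 0 0 0 0" --pt "1 0 0 0 0"

```text
time: 14.7
tool_pos: [0.5528, 0.2201, 0.0142]
ee_rot: [-3.077, 1.566, 3.04]
wrist_force: [-7.1, -1.7, 3.3]
width: 0.0004
```

Contact: the force rises about 1.5 N per step. Continue to ~10 N.

Request:
carry_out --pt "1 0 0 0.1 0" --pt "1 0 0 0 0" --pt "1 0 0 0 0" --pt "1 0 0 0 0"

```text
time: 15.1
tool_pos: [0.5532, 0.2201, 0.0142]
ee_rot: [-3.07, 1.565, 3.047]
wrist_force: [-8.7, -1.6, 4.3]
width: 0.0004
```

Request:
carry_out --pt "1 0 0 0.1 0" --pt "1 0 0 0 0" --pt "1 0 0 0 0" --pt "1 0 0 0 0"

```text
time: 15.5
tool_pos: [0.5537, 0.22, 0.0142]
ee_rot: [-3.066, 1.564, 3.051]
wrist_force: [-9.5, -1.5, 5.7]
width: 0.0008
```

Request:
carry_out --pt "1 0 0 0.05 0" --pt "1 0 0 0 0" --pt "1 0 0 0 0" --pt "1 0 0 0 0"

```text
time: 15.9
tool_pos: [0.5537, 0.22, 0.0142]
ee_rot: [-3.064, 1.563, 3.053]
wrist_force: [-11.0, -0.6, 6.1]
width: 0.0004
```

Pressed with ~10 N. Now back off slowly until free and lift.

Request:
carry_out --pt "1 0 0 -0.05 0" --pt "1 0 0 -0.1 0" --pt "1 0 0 -0.1 0" --pt "1 0 0 -0.1 0" --pt "1 0 0 -0.1 0" --pt "1 0 0 -0.05 0" --pt "1 0 0 -0.05 0" --pt "1 0 0 -0.05 0" --pt "1 0 0 -0.05 0" --pt "1 0 0 -0.05 0" --pt "1 0 0 0 0" --pt "1 0 0 0 0" --pt "1 0 0 0 0"

```text
time: 17.2
tool_pos: [0.551, 0.2203, 0.0145]
ee_rot: [0.217, 1.569, 0.05]
wrist_force: [0.2, -4.4, -0.7]
width: 0.0005
```

Free of the stop. One more mm back, then straight up.

Request:
carry_out --pt "1 0 0 -0.05 0" --pt "1 0 0 -0.05 0" --pt "1 0 0 0 0" --pt "1 -0.5 0 0 0" --pt "1 -0.5 0 0 0" --pt "1 -1 0 0 0" --pt "1 -2 0 0 0" --pt "1 -3 0 0 0" --pt "1 -5 0 0 0" --pt "1 -5 0 -3 0" --pt "1 0 0 -5 0" --pt "1 0 0 -5 0" --pt "1 0 0 -5 0" --pt "1 0 0 -5 0" --pt "1 0 0 0 0" --pt "1 0 0 0 0" --pt "1 0 0 0 0"

```text
time: 18.9
tool_pos: [0.3279, 0.2588, 0.1782]
ee_rot: [0.963, 1.568, 0.796]
wrist_force: [-0.6, -0.5, 0.7]
width: 0.0003
```

Run:
```python
from h import *
t=snap('top','top6');s=snap('scene','sc6')
o=robot.get_obs();print(o['tool_pos'],o['wrist_force'])
p=proj('sc6',[.56,.22,.03]).astype(int)
a=cv2.resize(t['image'][140:300,170:270,::-1],None,fx=3.6,fy=3.6,interpolation=cv2.INTER_CUBIC)
b=cv2.resize(s['image'][p[1]-60:p[1]+60,p[0]-70:p[0]+70,::-1],None,fx=3.1,fy=3.1,interpolation=cv2.INTER_CUBIC)
o=np.zeros((576,800,3),np.uint8); o[:576,:360]=a; o[:b.shape[0],360:360+b.shape[1]]=b
cv2.imwrite('pics/c6.png',o)
```

```text
[0.32809405 0.25830049 0.17741719] [-0.11529204  0.23130389  0.03225865]
```

View pics/c6.png

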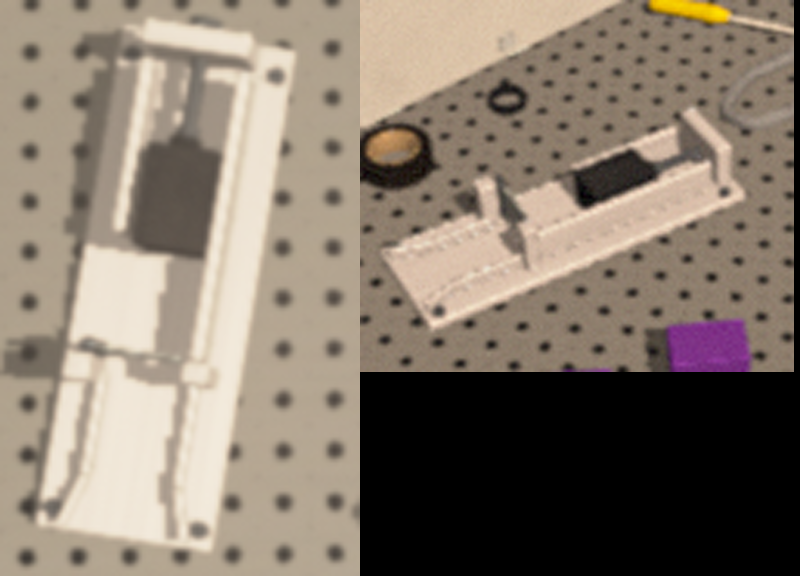

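Run:
```python
from h import *
P=np.array([L(ray('top6',(170+u/3.6,140+v/3.6),.038)) for u,v in[(147,140),(222,146),(207,257),(135,246)]]);print(P.round(4).tolist(),P.mean(0))
t0=cv2.imread('pics/top0.png').astype(int);t=cv2.imread('pics/top6.png').astype(int)
for n,(u,v) in dict(tube=(372,155),screws=(342,313)).items(): print(n,abs(t0-t)[v-20:v+15,u-20:u+20].mean())
print(robot.close_job())
```

```text
[[0.1037, 0.0145], [0.1063, -0.0212], [0.0528, -0.023], [0.0528, 0.0115]] [ 0.07889302 -0.00457009]
tube 2.8380952380952382
screws 3.4554761904761904
the job is handed in; nothing more can be done
None
```

I gripped the black block across its 35 mm sides and set it down in the loader entry with the flap shut. With closed fingers I slid it through the flap until it met the stop screw. The wrist force along the lane reached about 10.8 N. A newton or two of that may be flap and friction, so the stop got about 9 to 11 N, well under 20 N. I then backed off slowly, lifted clear and handed in the job at about 19 s.

**Last checks**
- **Block position:** the last top and scene pictures show the block at the stop, level in the lane, with the flap shut behind it. Its centre measures x ≈ 79 mm past the loader's origin.
- **Sideways position:** the top picture gives y ≈ -4.6 mm. That doesn't agree with a 35 mm block in a 41 mm lane, where about 3 mm either way is the most possible. I put it down to a couple of mm of calibration and edge-picking error, and it is still within the 8 mm limit.
- **Bystanders:** the area around the lens tube and screw holder hardly differs from the first picture. The arm passed near neither, except when lowering onto the block beside the screw holder.
- **Not checked directly:** I had no reading of the flap angle. Flap open on the way through was judged from the block's position, and flap shut at the end from the pictures.

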